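# Open the quarter-turn spares canister

## Robot

A 6-joint arm with a two-finger parallel gripper is mounted at the origin on the work surface. World frame = base frame: x ahead of the robot, y to its left, z up, the work surface at z = 0. Lengths are in m, angles in rad, forces in N, time in s.
With the tool pointing down it reaches from about 0.3 to 0.775 m from the base axis. Payload 14.6 kg.
Tool frame: the origin (TCP) lies midway between the tips of the shut fingers; the grasp point (between the pads) lies 19 mm behind it (ctrl.grip_depth is the distance from the TCP to the grasp point, in m); z points along the fingers, x is the direction in which the jaws open and shut, and the axes are right-handed (so a half turn about z gives the same grasp; the last joint's range is limited). The gripper opens to 94 mm and grips with 3 to 60 N. Pads are 16 mm wide; open, the fingers measure 119 mm over their backs; the gripper's body (75 mm by 177 mm) begins 78 mm behind the grasp point.
Start: joints at [1.057, 0.3, 1.521, -0, 1.321, -0.067], TCP at [0.238, 0.496, 0.205] pointing down, gripper open.
Joint ranges: [-3.03, 3.03], [-0.79, 2.21], [0.23, 2.52], [-1.04, 4.18], [0, 3.07], [-2.55, 2.55]. Speed limits (rad/s): [2.22, 2.22, 2.57, 3.14, 3.14, 3.14].

## Interface

Orientations are given as [roll, pitch, yaw] about the fixed x, y, z axes, in that order (R = Rz(yaw) Ry(pitch) Rx(roll)).
In Python, from station import ctrl gives the robot as it stands.
- The arm moves only by the tool play_rows, never from a script. Its argument "steps" is a list that holds one entry, the list of rows, each a list of 7 numbers: the shift along the tool's x, y, z in cm, then the turn, a rotation vector about the tool's x, y, z in rad, then the opening, from 0 (shut) to 1 (fully open). In form: [[[x, y, z, ax, ay, az, hand], ...]]. A call has 1 to 20 rows; each row is the pose to reach, as a shift and turn from the pose measured when the call began, along the tool's axes at that moment; what a row does not reach only later rows make up. A row lasts 1/12 s, in which the tool goes at most 41.7 mm and 7.16 degrees, less where a joint would pass 70% of its speed; a pose out of reach is approached as far as the arm can. A call with a gripper value outside its range is refused whole. The fingers move at their own pace and stop on an object; "force" is the grip in N (left out, the last holds). Time passes only in rows, so rows that repeat a pose let the fingers close. It gives the time, the measured TCP pose, the force and the opening at its end, in the units of the state.
- ctrl.get_obs(): the state, without advancing time (a new reading comes with each control period).
- ctrl.camera(name): name is "scene" or "top" or "wrist"; returns a dict with "frame" (480x640x3 uint8, blue, green, red), "fovy" (degrees; the focal length in pixels is half the picture's height over the tangent of half this angle, whatever the lens; pixels are square), "cx", "cy" (the principal point, pixels), "world_to_cam" (4x4, takes a point from world to camera coordinates). Camera axes: x right, y up, looking along -z (the intrinsics and any distortion apply to the point x, -y, -z); pixel columns grow to the right and rows downward; lengths in m; the calibration is good to about 2 mm. The wrist camera is an equidistant fisheye: a pixel r from the principal point sees the ray r / f radians off the axis. A picture is of the moment at which its call begins. There is no depth.
- ctrl.hand_in(): hands the job in, once; it reports no verdict.
The state is a dict: "time_s": time; "qpos": joint angles; "joint_vel": joint speeds; "tau": joint torques, N m; "ee_pos": TCP position; "eef_rot": TCP orientation; "force": force on the tool from outside, world axes, zero at the start; "moment": the same for the moment, N m; "grip_width": finger opening in m.
Only numpy, scipy, OpenCV 4.12 (cv2) and the standard library are available. Lean on these libraries where they do the work, as an engineer would, in place of code of your own. Each camera call takes 0.05 s, during which the arm holds its last target. There are 200 camera calls.

## Task

Press down on the cap of the square canister until the canister is fully home in its shelf bracket, which braces it. Then grip the cap by its upright bar, unscrew it anticlockwise (seen from above) about a quarter turn until its threads disengage, and raise it straight up, leaving the canister home in the bracket. Finish still holding the cap level and still, centred just above the open mouth with about a centimetre of air below the cap's lowest part, nothing put down or let go, and leave everything else on the shelf where it stands.

Things in the scene. Friction and masses are not known exactly. Their poses are not given: they have to be found in the camera images.
- cap: Bare metal cap, 220 g. Origin: centre of its upright grip bar, 52 mm long (own x), 14 thick (own y), 30 high (z). Under the bar a disc 72 mm across, its top 15 and underside 23 mm below the origin. Inside the neck a stem carries a locking crossbar 44 mm long (own y); lowest point 39 mm below the origin, so the cap must rise 16 mm to leave the mouth. Screwed on, the origin is 23 mm above the mouth.
- mouth (a point): Centre of the canister's round mouth (66 mm across) at rim level, where the cap's disc sits; z up, turned as the bracket. The grey square canister, 76 x 76 mm, 110 mm high to the rim, stands in a square steel bracket (base 126 x 126 mm, walls to 38 mm above the shelf). When home the rim is 118 mm above the shelf.
- canister (a joint): Travel of the canister down into its bracket, m: 0 at the start (10 mm proud), 0.010 fully home. Stiff: about 10 N down moves it, it stays where left; an upward pull of about 20 N on a cap still engaged drags it out. The bracket stops it from turning.
- thread (a joint): Turn of the cap's threads in the neck, rad, anticlockwise from above: 0 tight, cap held down below about 1.05, free to lift above 1.2, hard stop at 1.35. Takes about 0.35 N m, with 0.1 rad of play between cap and threads; ease off the twist before lifting. The value stays when the cap is off.
- gland: Bystander: cast bronze pump gland, 50 x 70 x 40 mm high, origin at its underside.
- float_ball: Bystander: copper float ball, 72 mm across, 90 mm high, origin at its underside.
- switch_base: Bystander: round white porcelain switch base, 72 mm across, 30 mm high, origin at its underside.
- round_tin: Bystander: round grey tin with a small knob, 76 mm across, 86 mm high, origin at its underside; not the canister to open.
- stud: Bystander: green painted stud with two nuts, 150 mm long, lying, 29 mm high, origin under its middle.
- wrench: Bystander: open-ended wrench lying on the shelf.
- packing_ring: Bystander: bronze packing ring, 60 mm across, 10 mm high, origin at its underside.
Not all that is in view belongs to the job. What is shaped like the cap but blue or red is not meant.

How it is judged:
By the outcome, as a careful person would: the job done as asked, in the order asked, and still so for the second after the job is handed in, while the arm keeps its last pose, push and grip.
It also fails if it takes over 42 s, if anything falls off the work surface, if the arm or the gripper's body presses on something with over 40 N, if the wrist force passes 120 N, or if a joint passes its speed limit or range.

## Working session

There is one attempt and no reset: what is moved stays moved. The work goes in short steps, Python scripts to look and compute and a tool call to move; the robot and the scene stay as the last step left them, time stands still between calls to the robot, and variables do not carry over. Pictures are saved under pics/ and viewed, about 8 in all and at most 12, crops included, and the job is handed in when it is done.

Besides the shell and the picture viewer there is one more tool, called after "Call:" as name(argument=value, ...) on one line, values as JSON. play_rows: Moves the arm, as the interface text tells. Its arguments: {"type":"object","properties":{"steps":{"type":"array"},"force":{"type":"number"}},"required":["steps"]}

```bash
mkdir -p pics
cat > h.py <<'E'
import numpy as np, cv2
from station import ctrl
def cam(n):
    c=ctrl.camera(n); c['f']=240/np.tan(np.radians(c['fovy'])/2); c['T']=np.array(c['world_to_cam']); c['n']=n; return c
def ray(c,u,v):
    x=(u-c['cx'])/c['f']; y=(v-c['cy'])/c['f']
    if c['n']=='wrist':
        r=np.hypot(x,y); d=np.array([x/r*np.sin(r),-y/r*np.sin(r),-np.cos(r)]) if r>1e-9 else np.array([0,0,-1.])
    else: d=np.array([x,-y,-1.])
    R=c['T'][:3,:3]; o=-R.T@c['T'][:3,3]; d=R.T@d; return o,d/np.linalg.norm(d)
def plane(c,u,v,z):
    o,d=ray(c,u,v); return o+d*(z-o[2])/d[2]
def tri(a,b):
    (o1,d1),(o2,d2)=a,b
    s=np.linalg.lstsq(np.c_[d1,-d2],o2-o1,rcond=None)[0]
    p,q=o1+s[0]*d1,o2+s[1]*d2; return (p+q)/2,np.linalg.norm(p-q)
E
python3 - <<'E'
from h import *
for n in ['scene','top','wrist']:
    c=cam(n); cv2.imwrite(f'pics/{n}0.png',c['frame']); print(n,c['f'],c['cx'],c['cy'],{k for k in c}); print(c['T'].round(3))
o=ctrl.get_obs(); print({k:np.round(v,3) for k,v in o.items()})
E
```

```text
scene 488.34650019021836 311.8422587503817 244.57289318777808 {'T', 'world_to_cam', 'f', 'n', 'frame', 'cx', 'fovy', 'cy'}
[[ 0.266  0.964  0.019 -0.153]
 [-0.721  0.186  0.667  0.347]
 [ 0.64  -0.191  0.745 -1.602]
 [ 0.     0.     0.     1.   ]]
top 481.94061466375217 313.0722719095223 231.38641785500732 {'T', 'world_to_cam', 'f', 'n', 'frame', 'cx', 'fovy', 'cy'}
[[ 0.01  -1.    -0.015  0.008]
 [ 0.993  0.008  0.116 -0.578]
 [-0.116 -0.016  0.993 -1.19 ]
 [ 0.     0.     0.     1.   ]]
wrist 371.64829954431775 323.6755444018082 232.67128914779852 {'T', 'world_to_cam', 'f', 'n', 'frame', 'cx', 'fovy', 'cy'}
[[ 0.432  0.902 -0.002 -0.55 ]
 [-0.872  0.417 -0.257  0.027]
 [-0.231  0.113  0.966 -0.392]
 [ 0.     0.     0.     1.   ]]
{'time_s': np.float64(0.15), 'qpos': array([ 1.057,  0.3  ,  1.521, -0.   ,  1.321, -0.067]), 'joint_vel': array([ 0.   , -0.002, -0.001, -0.001, -0.   ,  0.001]), 'tau': array([ 2.0000e-03, -5.3196e+01, -3.5282e+01,  7.1000e-02,  2.4000e-02,
       -0.0000e+00]), 'ee_pos': array([0.238, 0.496, 0.205]), 'eef_rot': array([-3.142e+00,  1.000e-03,  1.124e+00]), 'force': array([ 0.028, -0.055, -0.349]), 'moment': array([ 0.015, -0.028, -0.011]), 'grip_width': np.float64(0.094)}
```

View pics/top0.png

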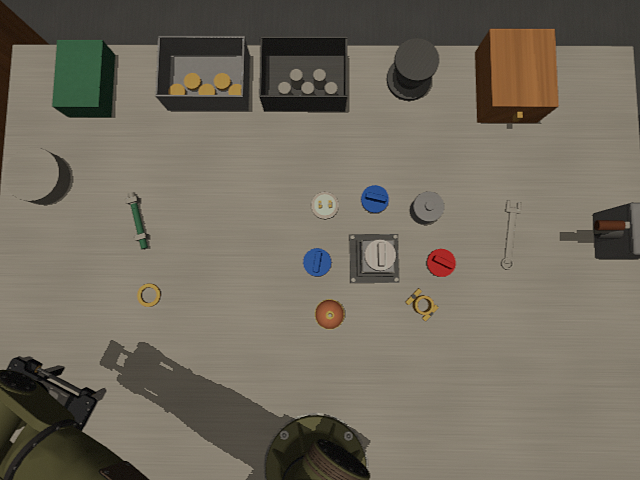

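View pics/scene0.png

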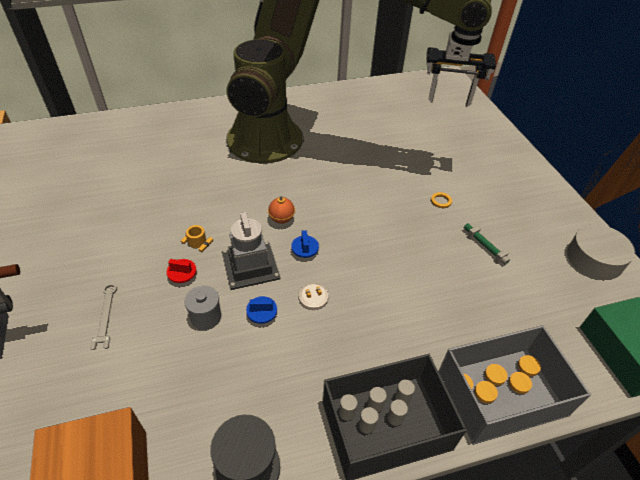

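Could be taken for the cap, by top-view pixel:
- bare metal cap on the square canister: (380,255)
- blue lookalikes: (375,199) and (317,262)
- red lookalike: (441,263)
- round tin: (428,208)
- white switch base: (324,206)

By the description I choose (380,255), which is (246,230) in the scene view. I'll check it in one crop.

Run:
```python
from h import *
t=cv2.imread('pics/top0.png'); s=cv2.imread('pics/scene0.png')
a=cv2.resize(t[225:290,340:405],(400,400),interpolation=cv2.INTER_CUBIC)
b=cv2.resize(s[205:290,210:295],(400,400),interpolation=cv2.INTER_CUBIC)
cv2.imwrite('pics/crop1.png',np.hstack([a,b]))
c=cam('top')
g=cv2.cvtColor(t,cv2.COLOR_BGR2GRAY)
print(g[236:276:2,360:402:2])
for z in (.15,.128): print(z,plane(c,380,255,z))
print(plane(c,374,258,0.0))
```

```text
[[ 73  72  72  72  72  73  73  75  73  72  73  72  73  72  73  73  64 150
  134 112 131]
 [ 76  73  74  75  74  74  72  71  68  66  72  67  72  72  71  71  69  91
   75 113 129]
 [ 70  97  54  57  63  71  83 115 162 178 171 176 135  98  95  97 108  84
   72 114 129]
 [ 15 103 124 122 121 128 166 163 162 147 129 144 153 161 154 121 123  84
   72 106 130]
 [ 35  97 121 118 128 167 159 160 156  97 163 160 141 161 159 158 117  82
   72 103 129]
 [ 33 111 120 119 164 162 158 162 149  99 163 159 144 162 158 158 152  53
   72 107 133]
 [ 33 105 120 141 158 163 159 160 158  97 163 160 145 162 158 158 158 108
   70 107 131]
 [ 33  88 106 167 158 163 159 161 158  91 164 160 146 162 158 159 155 150
   65 120 132]
 [ 35  90 137 163 157 162 158 160 157  87 165 159 154 164 157 159 155 170
   60 121 131]
 [ 36  92 105 164 156 162 159 161 159  68 168 160 142 165 157 158 156 166
   59 105 131]
 [ 33  89 121 164 157 163 159 161 159  67 168 159 141 165 157 159 155 168
   72 107 130]
 [ 34  93  96 166 157 163 160 160 169  61 168 159 143 166 158 159 157 156
   65 106 134]
 [ 32 107 106 137 157 163 158 160 169  53 167 158 149 165 159 159 158 148
   69  87 135]
 [ 34 101 128  87 162 163 159 161 168  47 167 159 149 164 158 159 163  63
   73  87 136]
 [ 32  91 126 106 127 166 161 160 168  40 174 164 143 166 158 160 153  73
   73  86 133]
 [ 49  88 125 125 102 133 164 161 165 124  86  85 135 165 162 142 129  77
   74  92 136]
 [ 46  90 127 124 124 118  84 167 168 167 166 166 168 167  83 129 129  82
   73  70 135]
 [ 50  89 131 126 126 127 129 110  52  75 113  92  90 129 131 130 131  88
   72  76 136]
 [ 38 118  79  60  59  59  56  57  59  59  58  55  59  59  59  87  92  99
   71  79 131]
 [ 77  78  81  81  82  79  82  80  80  81  82  81  81  80  80  78  76  74
   72  81 135]]
0.15 [ 0.511715   -0.14138939  0.15      ]
0.128 [ 0.51322436 -0.14409852  0.128     ]
[ 0.51409064 -0.14432144  0.        ]
```

View pics/crop1.png

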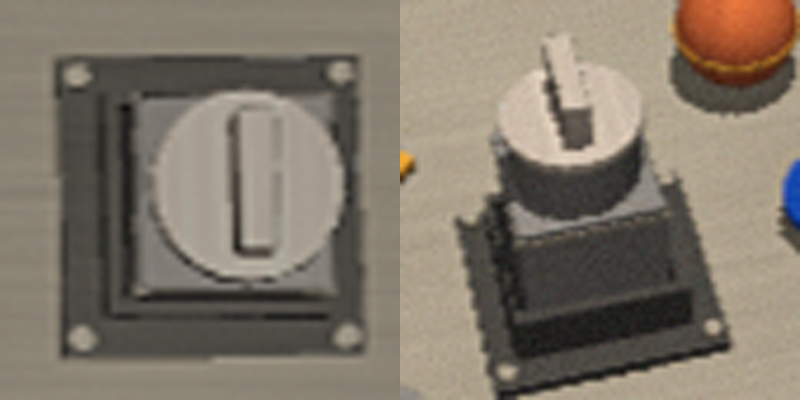

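The crop shows the bare metal disc with its upright bar on the square canister in its bracket. The disc centre is at top (380.5,254.9), the bar top at top (381.7,253.9), and the bar top at scene (245.9,220.1). Next I triangulate.

Run:
```python
from h import *
t=cam('top'); s=cam('scene')
print('bar top',tri(ray(t,381.7,253.9),ray(s,245.9,220.1)))
print('disc top',tri(ray(t,380.5,254.9),ray(s,246.3,229.4)))
k=65/400
P=lambda x,y,z: plane(t,340+x*k,225+y*k,z)
a,b=P(252.5,108,.166),P(260,252,.166); print('bar ends',a,b,np.degrees(np.arctan2(*(a-b)[1::-1])),np.linalg.norm(a-b))
# bolts at base
q=[P(*p,.006) for p in [(78,76),(342,72),(348,334),(83,338)]]; print('bracket',np.mean(q,0)); 
for i in range(4): d=q[(i+1)%4]-q[i]; print(np.degrees(np.arctan2(d[1],d[0])),np.linalg.norm(d))
o=ctrl.get_obs(); 
from scipy.spatial.transform import Rotation as R
print(R.from_euler('xyz',o['eef_rot']).as_matrix().round(3))
```

```text
bar top (array([ 0.51358662, -0.14404319,  0.15954452]), np.float64(3.5142739751010526e-05))
disc top (array([ 0.51338788, -0.14538185,  0.12859008]), np.float64(0.0003970677063068115))
bar ends [ 0.53870233 -0.1418991   0.166     ] [ 0.48612102 -0.14430383  0.166     ] 2.618514215963872 0.0526362648212992
bracket [ 0.51320636 -0.14508656  0.006     ]
-88.62639424169703 0.11086883106311032
-179.24464267310952 0.10960320670784461
91.4369788288801 0.11015320134082725
1.1297629148293085 0.10971965661215709
[[ 0.432  0.902 -0.   ]
 [ 0.902 -0.432 -0.   ]
 [-0.    -0.    -1.   ]]
```

Call:
play_rows(steps=[[[-46, 52.5, -3.5, 0, 0, 2.67, 0.34], [-46, 52.5, -3.5, 0, 0, 2.67, 0.34], [-46, 52.5, -3.5, 0, 0, 2.67, 0.34], [-46, 52.5, -3.5, 0, 0, 2.67, 0.34], [-46, 52.5, -3.5, 0, 0, 2.67, 0.34], [-46, 52.5, -3.5, 0, 0, 2.67, 0.34], [-46, 52.5, -3.5, 0, 0, 2.67, 0.34], [-46, 52.5, -3.5, 0, 0, 2.67, 0.34], [-46, 52.5, -3.5, 0, 0, 2.67, 0.34], [-46, 52.5, -3.5, 0, 0, 2.67, 0.34], [-46, 52.5, -3.5, 0, 0, 2.67, 0.34], [-46, 52.5, -3.5, 0, 0, 2.67, 0.34], [-46, 52.5, -3.5, 0, 0, 2.67, 0.34], [-46, 52.5, -3.5, 0, 0, 2.67, 0.34], [-46, 52.5, -3.5, 0, 0, 2.67, 0.34], [-46, 52.5, -3.5, 0, 0, 2.67, 0.34], [-46, 52.5, -3.5, 0, 0, 2.67, 0.34], [-46, 52.5, -3.5, 0, 0, 2.67, 0.34], [-46, 52.5, -3.5, 0, 0, 2.67, 0.34], [-46, 52.5, -3.5, 0, 0, 2.67, 0.34]]])

```text
time_s: 1.97
ee_pos: [0.5123, -0.1464, 0.2401]
eef_rot: [3.141, 0.0, -1.383]
force: [0.1, 0.4, 1.4]
grip_width: 0.032
```

Call:
play_rows(steps=[[[0, 0, 0, 0, 0, 0.08, 0.34], [0, 0, 0, 0, 0, 0.16, 0.34], [0, 0, 0, 0, 0, 0.16, 0.34], [0, 0, 0, 0, 0, 0.16, 0.34], [0, 0, 0, 0, 0, 0.16, 0.34]]])

```text
time_s: 2.38
ee_pos: [0.5123, -0.1464, 0.24]
eef_rot: [3.141, -0.0, -1.541]
force: [0.3, 0.2, -0.5]
grip_width: 0.0316
```

Run:
```python
from h import *
o=ctrl.get_obs(); print({k:np.round(v,4) for k,v in o.items() if k in('ee_pos','eef_rot','qpos','force','moment')})
c=cam('wrist'); cv2.imwrite('pics/w1.png',c['frame']); print(c['T'].round(4).tolist())
```

```text
{'qpos': array([-3.4690e-01,  2.3670e-01,  1.5199e+00, -4.0000e-04,  1.3857e+00,
        1.1938e+00]), 'ee_pos': array([ 0.5123, -0.1464,  0.24  ]), 'eef_rot': array([ 3.1408e+00, -1.0000e-04, -1.5406e+00]), 'force': array([ 0.3157,  0.1644, -0.4826]), 'moment': array([-0.0472,  0.1634, -0.0224])}
[[0.0304, -0.9995, 0.0002, -0.1616], [0.9651, 0.0293, -0.2601, -0.4536], [0.26, 0.0081, 0.9656, -0.5573], [0.0, 0.0, 0.0, 1.0]]
```

View pics/w1.png

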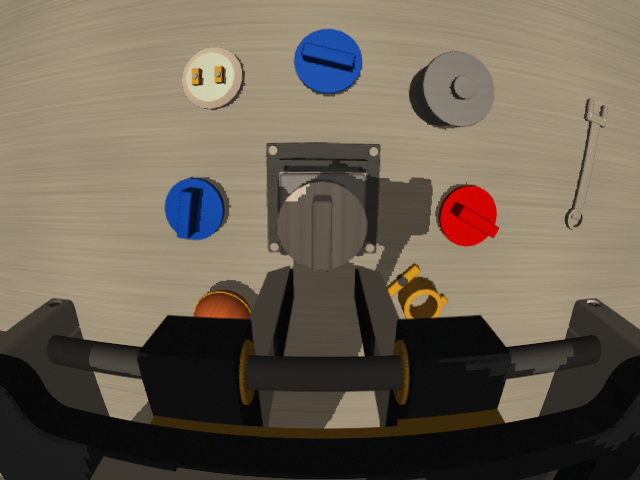

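The cap sits under the open fingers, with its disc around (322,225) and its bar from about (322,197) to (320,268). The blue and red lookalikes stand clear to the sides. I need a tighter crop for the bar.

Run:
```python
import cv2
i=cv2.imread('pics/w1.png')[170:280,262:382]
i=cv2.convertScaleAbs(i,alpha=1.6)
cv2.imwrite('pics/w1c.png',cv2.resize(i,None,fx=5,fy=5,interpolation=cv2.INTER_CUBIC))
```

```text
(no output)
```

View pics/w1c.png

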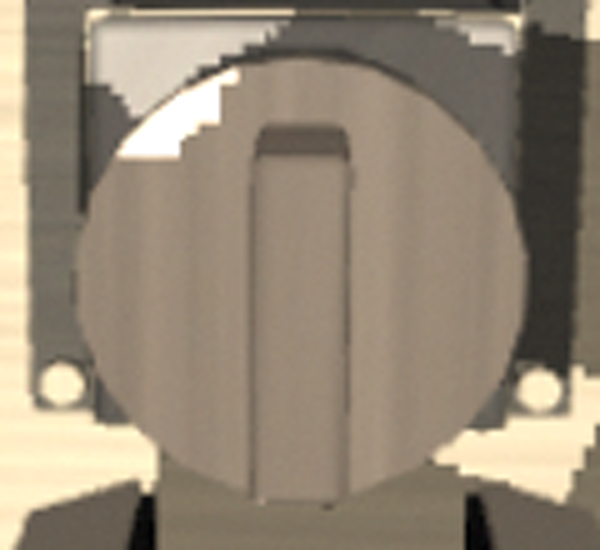

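Run:
```python
from h import *
w=cam('wrist')
px=lambda x,y:(262+x/5-.4,170+y/5-.4)
for z in (.156,.160,.166):
    q=[plane(w,*px(*p),z) for p in [(257,155),(348,155),(347,500),(255,500)]]
    f,n=(q[0]+q[1])/2,(q[2]+q[3])/2
    print(z,'ctr',np.mean(q,0).round(4),'len',np.linalg.norm(f-n).round(4),'wid',np.linalg.norm(q[0]-q[1]).round(4),np.linalg.norm(q[2]-q[3]).round(4),'yaw',np.arctan2(*(f-n)[1::-1]).round(4))
for z in (.126,.129,.136):
    a,b,t=[plane(w,*px(*p),z) for p in [(78,275),(526,275),(302,57)]]
    print(z,'disc',np.linalg.norm(a-b).round(4),'ctr',((a+b)/2).round(4),'top',t.round(4),t[0]-.036)
c=cam('top');s=cam('scene')
m=px(302,327.5)
print('bartop w+t',tri(ray(w,*m),ray(c,381.7,253.9)),'w+s',tri(ray(w,*m),ray(s,245.9,220.1)))
```

```text
0.156 ctr [ 0.5139 -0.1447  0.156 ] len 0.053 wid 0.0131 0.014 yaw 0.0245
0.16 ctr [ 0.515  -0.1447  0.16  ] len 0.0522 wid 0.0129 0.0138 yaw 0.0245
0.166 ctr [ 0.5167 -0.1447  0.166 ] len 0.051 wid 0.0126 0.0134 yaw 0.0245
0.126 disc 0.0734 ctr [ 0.5152 -0.1446  0.126 ] top [ 0.5509 -0.1436  0.126 ] 0.5148654998114452
0.129 disc 0.0727 ctr [ 0.5159 -0.1446  0.129 ] top [ 0.5512 -0.1436  0.129 ] 0.5152398113697616
0.136 disc 0.0709 ctr [ 0.5176 -0.1445  0.136 ] top [ 0.5521 -0.1436  0.136 ] 0.5161132050058334
bartop w+t (array([ 0.51398417, -0.14475465,  0.15395656]), np.float64(2.8871489623609935e-05)) w+s (array([ 0.51633643, -0.14450426,  0.16233557]), np.float64(0.00041386870429303396))
```

Call:
play_rows(steps=[[[-0.16, -0.27, 2, 0, 0, 0.005, 0.34], [-0.16, -0.27, 5, 0, 0, 0.005, 0.34], [-0.16, -0.27, 7, 0, 0, 0.005, 0.34], [-0.16, -0.27, 8.5, 0, 0, 0.005, 0.34], [-0.16, -0.27, 9.3, 0, 0, 0.005, 0.34], [-0.16, -0.27, 9.6, 0, 0, 0.005, 0.34], [-0.16, -0.27, 9.6, 0, 0, 0.005, 0.34], [-0.16, -0.27, 9.6, 0, 0, 0.005, 0.34]]])

```text
time_s: 3.25
ee_pos: [0.5153, -0.1448, 0.145]
eef_rot: [-3.141, -0.001, -1.547]
force: [-0.2, -0.2, -0.4]
grip_width: 0.0318
```

Call:
play_rows(steps=[[[0, 0, 0.2, 0, 0, 0, 0.34], [0, 0, 0.4, 0, 0, 0, 0.34], [0, 0, 0.6, 0, 0, 0, 0.34], [0, 0, 0.7, 0, 0, 0, 0.34], [0, 0, 0.8, 0, 0, 0, 0.34], [0, 0, 0.9, 0, 0, 0, 0.34], [0, 0, 1.0, 0, 0, 0, 0.34], [0, 0, 1.1, 0, 0, 0, 0.34], [0, 0, 1.2, 0, 0, 0, 0.34]]])

```text
time_s: 4.0
ee_pos: [0.5154, -0.1449, 0.1337]
eef_rot: [-3.141, -0.001, -1.547]
force: [-5.1, 0.8, 9.0]
grip_width: 0.0318
```

Call:
play_rows(steps=[[[0, 0, 0.1, 0, 0, 0, 0.34], [0, 0, 0.2, 0, 0, 0, 0.34], [0, 0, 0.3, 0, 0, 0, 0.34], [0, 0, 0.4, 0, 0, 0, 0.34], [0, 0, 0.5, 0, 0, 0, 0.34], [0, 0, 0.6, 0, 0, 0, 0.34], [0, 0, 0.6, 0, 0, 0, 0.34]]])

```text
time_s: 4.58
ee_pos: [0.5154, -0.1448, 0.1283]
eef_rot: [-3.14, -0.001, -1.547]
force: [-4.0, 0.9, 6.4]
grip_width: 0.0322
```

Call:
play_rows(steps=[[[0, 0, 0.1, 0, 0, 0, 0.34], [0, 0, 0.2, 0, 0, 0, 0.34], [0, 0, 0.25, 0, 0, 0, 0.34], [0, 0, 0.3, 0, 0, 0, 0.34], [0, 0, 0.3, 0, 0, 0, 0.34]]])

```text
time_s: 5.0
ee_pos: [0.5154, -0.1449, 0.1262]
eef_rot: [-3.14, -0.001, -1.547]
force: [-5.3, 1.3, 11.2]
grip_width: 0.0317
```

Call:
play_rows(steps=[[[0, 0, 0.15, 0, 0, 0, 0.34], [0, 0, 0.2, 0, 0, 0, 0.34], [0, 0, 0.25, 0, 0, 0, 0.34], [0, 0, 0.3, 0, 0, 0, 0.34], [0, 0, 0.3, 0, 0, 0, 0.34]]])

```text
time_s: 5.42
ee_pos: [0.5156, -0.1449, 0.126]
eef_rot: [-3.139, -0.002, -1.547]
force: [-13.2, 4.6, 30.3]
grip_width: 0.0319
```

Force rose to 30 N with the tip stalled at z = 0.126, where the disc top should be when home. So the canister is home. Now I rise 3 mm and grip.

Call:
play_rows(steps=[[[0, 0, -0.1, 0, 0, 0, 0.34], [0, 0, -0.25, 0, 0, 0, 0.34], [0, 0, -0.25, 0, 0, 0, 0.34], [0, 0, -0.25, 0, 0, 0, 0.0], [0, 0, -0.25, 0, 0, 0, 0.0], [0, 0, -0.25, 0, 0, 0, 0.0], [0, 0, -0.25, 0, 0, 0, 0.0], [0, 0, -0.25, 0, 0, 0, 0.0], [0, 0, -0.25, 0, 0, 0, 0.0]]], force=60)

```text
time_s: 6.17
ee_pos: [0.5155, -0.1449, 0.1282]
eef_rot: [-3.139, -0.001, -1.547]
force: [0.3, -0.3, -2.1]
grip_width: 0.0137
```

Call:
play_rows(steps=[[[0, 0, 0, 0, 0, -0.05, 0], [0, 0, 0, 0, 0, -0.1, 0], [0, 0, 0, 0, 0, -0.15, 0], [0, 0, 0, 0, 0, -0.2, 0], [0, 0, 0, 0, 0, -0.25, 0], [0, 0, 0, 0, 0, -0.3, 0], [0, 0, 0, 0, 0, -0.35, 0], [0, 0, 0, 0, 0, -0.4, 0], [0, 0, 0, 0, 0, -0.4, 0]]])

```text
time_s: 6.92
ee_pos: [0.5155, -0.145, 0.1282]
eef_rot: [-3.14, -0.002, -1.145]
force: [1.1, -1.7, -1.0]
grip_width: 0.0135
```

Run:
```python
from h import *
o=ctrl.get_obs(); print({k:np.round(v,4) for k,v in o.items() if k!='tau'})
```

```text
{'time_s': np.float64(6.9167), 'qpos': array([-3.4230e-01,  3.4300e-01,  1.6530e+00, -5.0000e-04,  1.1425e+00,
        8.0290e-01]), 'joint_vel': array([-0.0014, -0.0019,  0.0004, -0.0033,  0.0011,  0.091 ]), 'ee_pos': array([ 0.5155, -0.145 ,  0.1282]), 'eef_rot': array([-3.1397e+00, -2.5000e-03, -1.1450e+00]), 'force': array([ 1.1091, -1.6759, -1.0104]), 'moment': array([-0.2653, -0.003 , -0.2834]), 'grip_width': np.float64(0.0135)}
```

Call:
play_rows(steps=[[[0, 0, 0, 0, 0, -0.06, 0], [0, 0, 0, 0, 0, -0.12, 0], [0, 0, 0, 0, 0, -0.18, 0], [0, 0, 0, 0, 0, -0.24, 0], [0, 0, 0, 0, 0, -0.3, 0], [0, 0, 0, 0, 0, -0.36, 0], [0, 0, 0, 0, 0, -0.42, 0], [0, 0, 0, 0, 0, -0.48, 0], [0, 0, 0, 0, 0, -0.54, 0], [0, 0, 0, 0, 0, -0.6, 0], [0, 0, 0, 0, 0, -0.66, 0], [0, 0, 0, 0, 0, -0.72, 0], [0, 0, 0, 0, 0, -0.78, 0], [0, 0, 0, 0, 0, -0.84, 0], [0, 0, 0, 0, 0, -0.9, 0], [0, 0, 0, 0, 0, -0.94, 0], [0, 0, 0, 0, 0, -0.97, 0], [0, 0, 0, 0, 0, -0.97, 0]]])

```text
time_s: 8.42
ee_pos: [0.516, -0.1452, 0.1283]
eef_rot: [3.14, -0.004, -0.176]
force: [4.1, -2.0, -2.7]
grip_width: 0.0137
```

Run:
```python
from h import *
o=ctrl.get_obs(); print({k:np.round(v,4) for k,v in o.items() if k!='tau'})
a=cam('wrist')['frame'][130:350,180:460]; b=cam('top')['frame'][215:300,330:430]
cv2.imwrite('pics/x2.png',np.hstack([cv2.resize(cv2.convertScaleAbs(a,alpha=1.4),(420,330)),cv2.resize(b,(380,330))]))
```

```text
{'time_s': np.float64(8.4167), 'qpos': array([-3.4250e-01,  3.4320e-01,  1.6525e+00, -5.0000e-04,  1.1416e+00,
       -1.6670e-01]), 'joint_vel': array([ 0.0007,  0.0003, -0.    , -0.    ,  0.0012,  0.0525]), 'ee_pos': array([ 0.516 , -0.1452,  0.1283]), 'eef_rot': array([ 3.1405, -0.0042, -0.1756]), 'force': array([ 4.1226, -1.9944, -2.6681]), 'moment': array([-0.5173, -0.7858, -0.318 ]), 'grip_width': np.float64(0.0137)}
```

View pics/x2.png

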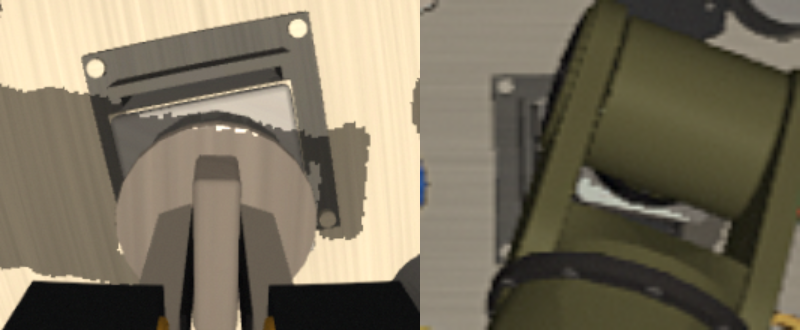

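The left view shows the bar still aligned with the fingers (bar at about (217,170) in the crop) and the bracket turned relative to it, so the grip has not slipped. The tool has turned 1.37 rad. Now I ease off the twist and lift a little as a test.

Call:
play_rows(steps=[[[0, 0, 0, 0, 0, 0.02, 0], [0, 0, 0, 0, 0, 0.04, 0], [0, 0, 0, 0, 0, 0.05, 0], [0, 0, 0, 0, 0, 0.05, 0], [0, 0, -0.05, 0, 0, 0.05, 0], [0, 0, -0.1, 0, 0, 0.05, 0], [0, 0, -0.15, 0, 0, 0.05, 0], [0, 0, -0.2, 0, 0, 0.05, 0], [0, 0, -0.2, 0, 0, 0.05, 0]]])

```text
time_s: 9.27
ee_pos: [0.5157, -0.1451, 0.1303]
eef_rot: [3.141, -0.003, -0.227]
force: [-0.2, -0.5, -2.2]
grip_width: 0.0137
```

Force is only the cap's weight (2.2 N), so it is free. I continue straight up to 26 mm above seated.

Call:
play_rows(steps=[[[0, 0, -0.2, 0, 0, 0, 0], [0, 0, -0.4, 0, 0, 0, 0], [0, 0, -0.6, 0, 0, 0, 0], [0, 0, -0.8, 0, 0, 0, 0], [0, 0, -1.0, 0, 0, 0, 0], [0, 0, -1.2, 0, 0, 0, 0], [0, 0, -1.4, 0, 0, 0, 0], [0, 0, -1.6, 0, 0, 0, 0], [0, 0, -1.8, 0, 0, 0, 0], [0, 0, -2.0, 0, 0, 0, 0], [0, 0, -2.2, 0, 0, 0, 0], [0, 0, -2.35, 0, 0, 0, 0], [0, 0, -2.4, 0, 0, 0, 0], [0, 0, -2.4, 0, 0, 0, 0], [0, 0, -2.4, 0, 0, 0, 0], [0, 0, -2.4, 0, 0, 0, 0]]])

```text
time_s: 10.6
ee_pos: [0.5156, -0.1451, 0.1542]
eef_rot: [3.141, -0.003, -0.227]
force: [0.4, -0.7, -2.0]
grip_width: 0.0136
```

Run:
```python
from h import *
o=ctrl.get_obs(); print({k:np.round(v,4) for k,v in o.items() if k!='tau'})
a=cam('wrist')['frame'][130:350,180:460]; s=cam('scene'); b=s['frame'][190:290,200:300]
cv2.imwrite('pics/x3.png',np.hstack([cv2.resize(cv2.convertScaleAbs(a,alpha=1.4),(350,400)),cv2.resize(b,(400,400),interpolation=cv2.INTER_CUBIC)]))
```

```text
{'time_s': np.float64(10.6), 'qpos': array([-3.4240e-01,  3.1380e-01,  1.6268e+00, -6.0000e-04,  1.1976e+00,
       -1.1490e-01]), 'joint_vel': array([ 0.0024, -0.0004, -0.0004, -0.0015, -0.0013,  0.0014]), 'ee_pos': array([ 0.5156, -0.1451,  0.1542]), 'eef_rot': array([ 3.1407, -0.0033, -0.2273]), 'force': array([ 0.439 , -0.7224, -2.0372]), 'moment': array([-0.0583,  0.0242, -0.0084]), 'grip_width': np.float64(0.0136)}
```

View pics/x3.png

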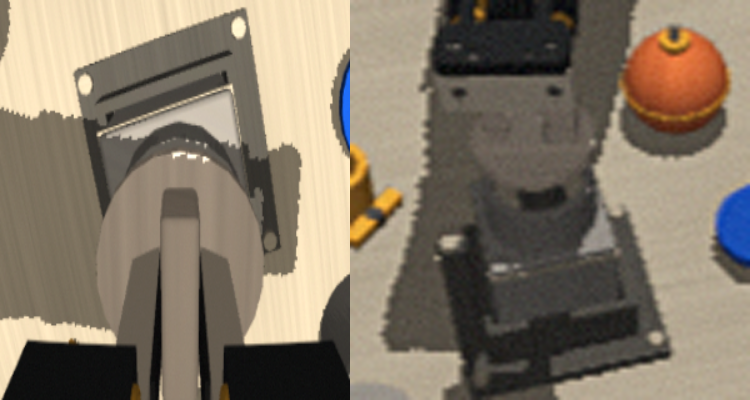

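The cap hangs level in the jaws above the canister, with its disc at about (535,150) in the right-hand view. The canister is still in its bracket and the neighbours have not moved. By height the air gap is about 10 mm: disc top at 0.1519, lowest part at 0.128, rim at 0.118. I'm handing in.

```bash
python3 -c "
from h import *
o=ctrl.get_obs(); print(o['ee_pos'],o['grip_width'],o['joint_vel'].round(4)); print(ctrl.hand_in())"
```

```text
[ 0.51558698 -0.14507685  0.15417684] 0.013484091467356294 [-0.001   0.0011 -0.0006 -0.0011 -0.0011  0.0008]
the job is handed in; nothing more can be done
None
```

I handed the job in at about 10.6 s, with the cap off and held level and still about 1 cm above the open mouth. The hand-in gave no verdict.

- **Pressing home:** I pressed with the fingertips on the cap's disc, either side of the bar. The tip stalled at z = 0.126 with the force rising to 30 N, which matches the disc height when the canister is home.
- **Unscrewing:** I gripped the bar at 60 N and turned 1.37 rad anticlockwise, which puts the threads at about 1.27 allowing for play. I then eased back 0.05 rad. A picture showed no slip in the grip.
- **Lifting:** I raised the cap 26 mm straight up. The end-of-move readings showed only its weight (about 2 N), so the canister should not have been dragged up. I did not measure the rim height again.
- **Last checks:** Tilt is about 3 mrad, the joints are still, and the grip width is 13.5 mm on the 14 mm bar. The cap has not moved sideways from where it sat on the mouth. The gap below it works out at 9.9 mm.
- **What disagreed:** The first two-view heights (top + scene) came out about 6–7 mm lower than the text's, and other camera pairs differed by a few millimetres more. I set the final heights from the contact stall, which agreed with the text.

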